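# Fit a channel under a winged hold-down

### The job

The short yellow channel is next to be drilled. Turn the black winged knob of the steel holding fixture until its hold-down arm stands fully clear of the nest, lay the channel flat, open side down as it is, in the nest between the four corner lips, then turn the knob back as far as it goes so that the arm lies across the end of the channel. Do not push the gripper against the upright end plate close beside the knob, leave the other loose things where they are, and let go of everything.

Things in the scene. Friction and masses are not known exactly. Their poses are not given: they have to be found in the camera images.
- knob (a joint): the winged knob's angle in rad on its upright axle: 0 at the open stop (arm parked toward the fixture's front, clear of the nest), 1.45 at the closed stop (arm points along the nest's -y, over the end of a channel lying there). It grows counter-clockwise seen from above, has light friction (about 0.06 N m), no spring, and stays where it is left
- knob_grip (a point): point on the knob's upright axle, half-way up its wings, 76 mm above the bench; turns with the knob. The wings are one flat black butterfly bar 10 mm thick (this point's y), 60 mm long (its x, 30 mm either side of the axle), from 15 mm below this point to 11-13 mm above it. Below it come a round 10 mm stem, 10 mm high, then the hold-down arm
- foot (a point): middle of the underside of the rubber foot (14 mm across) near the tip of the flat steel hold-down arm, which is fixed to the knob. The arm is 16 mm wide and points along knob_grip's -x, reaching 60 mm from the axle; its top is 25 mm below knob_grip. This point is 50 mm from the axle and 30 mm above the nest floor, so it passes 2 mm over a channel that lies flat in the nest
- fixture: the steel fixture, fixed to the bench; origin on the bench straight below the nest's centre, same axes as the nest. Its base plate is 124 mm (x) by 255 mm (y) by 12 mm high, from 100 mm to -y to 155 mm to +y of the origin; the knob's axle stands on an upright post 100 mm along +y
- end_plate: fixed grey upright plate 90 x 8 x 76 mm at the left end of the fixture, its top 88 mm above the bench; origin at the middle of its underside, its z up and its y across its thickness. Its face toward the knob is 40 mm from the knob's axle, so the turning wing tips pass it with about 10 mm to spare: a gripper must be opened only a little about the wings
- nest (a point): centre of the nest's floor, 12 mm above the bench; its y runs along the nest toward the knob (left), its x away from the robot. A channel lies here with its length along this y. The nest is 60 mm (x) by 140 mm (y) between four L-shaped corner lips 6 mm high, 7 mm wide, which run only 26 mm along each long side: its middle is open for fingers
- channel_centre (a point): centre (half-way up) of the loose short yellow U-channel, 130 mm long (its x) by 50 mm wide (its y) by 28 mm high, open side down, 0.34 kg on average; either end may face either way. It starts flat on the bench
- strip: bystander: loose yellow angle strip 46 x 160 x 14 mm (its x, y, z), flat on the bench beside the channel; origin at the centre of its underside
- drill_key: bystander: loose steel chuck key with T bar, 56 x 60 x 17 mm, on the bench; origin at the centre of its underside
- driver: bystander: loose blue-handled screwdriver 182 mm long (its y), 28 mm wide, 30 mm high, on the bench near the front edge; origin at the centre of its underside

How it is judged:
On the way, in this order (a step that is already met when the one before it is completed fails the run):
1. the hold-down arm is turned clear of the nest (knob below 0.3 rad) (value of joint knob below 0.3 rad), for 0.1 s.
2. the channel lies flat in the nest while the arm is still clear (knob below 0.5 rad) (horizontal distance between channel_centre and nest below 0.009 m and z of channel_centre in the frame of nest between 0.01 and 0.018 m and angle between the x axis of channel_centre and the y axis of nest, either way round below 0.1 rad and angle between channel_centre's own z axis and vertical below 0.06 rad and value of joint knob below 0.5 rad), for 0.1 s.
At the end, for the whole second after the job is handed in: The channel lies flat in the nest (centre within 9 mm of the nest's centre seen from above, 10 to 18 mm above its floor, length within 0.10 rad of the nest's y, tilt under 0.06 rad) and the knob is turned back above 1.3 rad, the arm over the channel's end (horizontal distance between channel_centre and nest below 0.009 m and z of channel_centre in the frame of nest between 0.01 and 0.018 m and angle between the x axis of channel_centre and the y axis of nest, either way round below 0.1 rad and angle between channel_centre's own z axis and vertical below 0.06 rad and value of joint knob above 1.3 rad); the robot touches nothing.
It fails at once if the gripper or arm pushes on the end plate with more than 15 N (contact force between any of the fingers, the arm and end_plate above 15 N).
It fails at once if the yellow angle strip is moved by more than 30 mm (distance of strip from where it was at the start of the episode above 0.03 m).
It fails at once if the chuck key is moved by more than 30 mm (distance of drill_key from where it was at the start of the episode above 0.03 m).
It fails at once if the screwdriver is moved by more than 30 mm (distance of driver from where it was at the start of the episode above 0.03 m).
It also fails if it takes over 72 s, if anything falls off the work surface, if the arm or the gripper's body presses on something with over 40 N, if the wrist force passes 120 N, or if a joint passes its speed limit or range.

### The arm

A 6-joint arm with a two-finger parallel gripper is mounted at the origin on a cart in front of the work surface, level with it; the furniture and walls round the work are solid. World frame = base frame: x ahead of the robot, y to its left, z up, the work surface at z = 0. Lengths are in m, angles in rad, forces in N, time in s.
With the tool pointing down it reaches from about 0.35 to 0.775 m from the base axis. Payload 7.3 kg.
Tool frame: the origin (TCP) lies at the very end of the fingers, on their centre line; the grasp point (between the pads) lies 19 mm behind it; z points along the fingers, y is the line along which they close (so a half turn about z gives the same grasp; the last joint's range is limited). The gripper opens to 92 mm and grips with 3 to 60 N. Pads are 19 mm wide; open, the fingers measure 130 mm over their backs; the gripper's body (75 mm by 190 mm) begins 47 mm behind the grasp point.
Start: joints at [-1.411, 0.342, 1.524, -0, 1.275, -0.146], TCP at [0.158, -0.501, 0.227] pointing down, gripper open.
Joint ranges: [-2.53, 2.53], [-0.77, 2.02], [0.04, 2.7], [-1, 4.14], [0.28, 2.66], [-3.11, 3.11]. Speed limits (rad/s): [2.57, 2.57, 3.14, 3.14, 3.14, 3.14].

### API

Orientations are given as [roll, pitch, yaw] about the fixed x, y, z axes, in that order (R = Rz(yaw) Ry(pitch) Rx(roll)).
In Python, from cell import observe, read_camera, get_calibration, hand_in, search_frame gives the robot as it stands.
- The arm moves only by the tool step_arm, never from a script. Its argument "commands" is a list of rows, each an object with "translation": the shift along the tool's x, y, z in mm, a list of three; "roll": the turn about the tool's z in rad. In form: [{"translation": [x, y, z], "roll": roll}, ...]. A call has 1 to 20 rows; each row shifts and turns the commanded pose from where the row before left it, along the tool's axes as they then stand; what a row does not reach is not made up. A row lasts 1/12 s, in which the tool goes at most 41.7 mm and 7.16 degrees, less where a joint would pass 70% of its speed; a pose out of reach is approached as far as the arm can. A call is refused whole if a number of a shift passes 41.7 or a number of a turn 0.125, either way. A call with a gripper value outside its range is refused whole. "fingers" is the opening, from 0 (shut) to 1 (fully open), set as the call begins (left out, the last holds). The fingers move at their own pace and stop on an object; "grip_force" is the grip in N (left out, the last holds). Time passes only in rows, so rows that do not move let the fingers close. It gives the time, the measured TCP pose, the force, the opening and the grip force at its end, in the units of the state.
- observe(): the state, without advancing time (a new reading comes with each control period).
- read_camera(name): name is "scene" or "side" or "wrist"; returns the picture (420x560x3 uint8, red, green, blue); there is no depth.
- get_calibration(name): a dict with "camera_matrix" (3x3 intrinsics, pixels), "world_from_camera" (4x4, takes a point from camera to world coordinates). Camera axes: x right, y up, looking along -z (the intrinsics and any distortion apply to the point x, -y, -z); pixel columns grow to the right and rows downward; lengths in m; the calibration is good to about 2 mm. A picture is of the moment at which its call begins: read the wrist's pose just before it. get_calibration takes no time and is no camera call; for the wrist camera it gives the pose at the moment of the call.
- hand_in(): hands the job in; it is judged then, once.
Trained networks look in the newest picture that a camera, given by its name, has taken for a name from the list of things; names that differ only in an ending like _2 or _b are one class to them, and where a whole thing is asked for, a point or a joint stands for the part that bears it (a point fixed in the world has none). Each returns a list of dicts, best first, with "confidence" (0 to 1); they miss things now and then, are a little off and sometimes report something else, mostly with a low value. They report only what shows in the picture. A call takes as long as a camera call.
- search_frame(camera, name): "at" ([x, y, z] in m, in world coordinates, good to about 4 mm: the middle of the surface that is visible of it).
The state is a dict: "time": time; "qpos": joint angles; "qvel": joint speeds; "joint_efforts": joint torques, N m; "tool_pos": TCP position; "tool_rot": TCP orientation; "contact_force": force on the tool from outside, world axes, zero at the start; "torque": the same for the moment, N m; "opening": finger opening in m; "grip_force": force on a finger pad.
Only numpy, scipy, OpenCV 4.12 (cv2) and the standard library are available. Lean on these libraries where they do the work, as an engineer would, in place of code of your own. Each camera call takes 0.05 s, during which the arm holds its last target. There are 200 camera calls.

## Working session

There is one attempt and no reset: what is moved stays moved. The work goes in short steps, Python scripts to look and compute and a tool call to move; the robot and the scene stay as the last step left them, time stands still between calls to the robot, and variables do not carry over. Pictures are saved under pics/ and viewed, at most 12 in all, crops included, and the job is handed in when it is done.

Besides the shell and the picture viewer there is one more tool, called by a JSON object that holds its "api" and its "payload". step_arm: Moves the arm, as the interface text tells. Its arguments: {"type":"object","properties":{"commands":{"type":"array"},"fingers":{"type":"number"},"grip_force":{"type":"number"}},"required":["commands"]}

```bash
mkdir -p pics; python3 - <<'E'
from cell import *
import cv2,numpy as np
for c in ("scene","side"):
    im=read_camera(c); cv2.imwrite(f"pics/{c}0.png",im[:,:,::-1])
    for n in ("knob","knob_grip","foot","fixture","end_plate","channel_centre","strip","drill_key","driver"):
        try:
            print(c,n,[(np.round(d["at"],3).tolist(),round(d["confidence"],2)) for d in search_frame(c,n)[:2]])
        except Exception as e: print(n,e)
o=observe();print(o["time"],o["tool_pos"],o["tool_rot"],o["opening"])
E
```

```text
scene knob [([0.524, 0.224, 0.068], 0.79)]
scene knob_grip [([0.525, 0.216, 0.065], 0.66)]
scene foot [([0.525, 0.219, 0.066], 0.94), ([0.518, 0.176, 0.013], 0.51)]
scene fixture [([0.52, 0.177, 0.01], 0.8)]
scene end_plate [([0.527, 0.275, 0.063], 0.59)]
scene channel_centre [([0.418, -0.078, 0.025], 0.69)]
scene strip [([0.442, -0.208, 0.005], 0.7), ([0.418, -0.08, 0.026], 0.3)]
scene drill_key [([0.38, 0.046, 0.008], 0.78), ([0.517, 0.178, 0.012], 0.5)]
scene driver [([0.367, 0.26, 0.027], 0.67)]
side knob [([0.525, 0.222, 0.069], 0.69)]
side knob_grip [([0.524, 0.219, 0.073], 0.86), ([0.446, -0.184, 0.002], 0.38)]
side foot [([0.526, 0.225, 0.072], 0.78), ([0.444, -0.183, 0.005], 0.39)]
side fixture [([0.523, 0.227, 0.01], 0.81)]
side end_plate [([0.532, 0.277, 0.057], 0.64)]
side channel_centre [([0.426, -0.067, 0.024], 0.97), ([0.446, -0.186, 0.005], 0.68)]
side strip [([0.445, -0.182, 0.009], 0.73)]
side drill_key [([0.378, 0.052, 0.009], 0.73)]
side driver [([0.373, 0.27, 0.024], 0.8), ([0.521, 0.222, 0.075], 0.7)]
1.0 [ 0.15807075 -0.50064498  0.22675026] [3.14150266e+00 3.35094719e-05 3.05816419e-01] 0.09171877553075754
```

View pics/scene0.png

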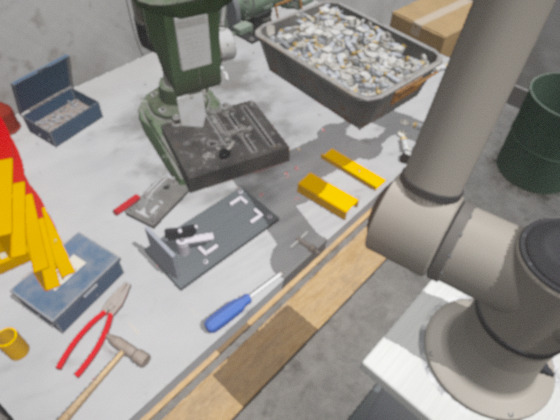

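View pics/side0.png

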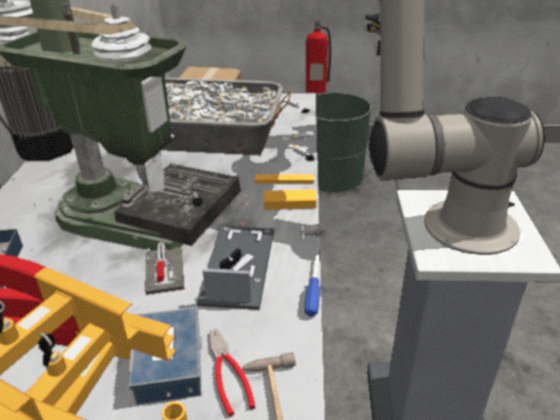

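{"api": "step_arm", "payload": {"commands": [{"translation":[0,0,-15],"roll":0.102},{"translation":[0,0,-15],"roll":0.102},{"translation":[0,0,-15],"roll":0.102},{"translation":[17,-25,0],"roll":0},{"translation":[17,-25,0],"roll":0},{"translation":[17,-25,0],"roll":0},{"translation":[17,-25,0],"roll":0},{"translation":[17,-25,0],"roll":0},{"translation":[17,-25,0],"roll":0},{"translation":[17,-25,0],"roll":0},{"translation":[17,-25,0],"roll":0},{"translation":[17,-25,0],"roll":0},{"translation":[17,-25,0],"roll":0},{"translation":[17,-25,0],"roll":0},{"translation":[17,-25,0],"roll":0},{"translation":[17,-25,0],"roll":0},{"translation":[17,-25,0],"roll":0},{"translation":[0,-25,0],"roll":0},{"translation":[0,-25,0],"roll":0}]}}

```text
time: 2.58
tool_pos: [0.3966, -0.0993, 0.2716]
tool_rot: [-3.142, 0.0, 0.001]
contact_force: [0.7, 0.8, -0.1]
opening: 0.0918
grip_force: 0.0
```

```bash
cat >h.py <<'E'
from cell import *
import cv2,numpy as np
def snap(c,f):
    k=get_calibration(c); im=read_camera(c); cv2.imwrite(f"pics/{f}.png",im[:,:,::-1]); return im,k
def st():
    o=observe(); print(round(o["time"],2),np.round(o["tool_pos"],4),np.round(o["tool_rot"],3),"f",np.round(o["contact_force"],1),"open",round(o["opening"],4),"grip",round(o["grip_force"],1),"q",np.round(o["qpos"],2)); return o
def w(k,u,v,z):
    K=np.array(k["camera_matrix"]);T=np.array(k["world_from_camera"])
    d=np.linalg.inv(K)@[u,v,1]; d=T[:3,:3]@[d[0],-d[1],-d[2]]; o=T[:3,3]
    return o+d*(z-o[2])/d[2]
def find(c,*names):
    for n in names: print(c,n,[(np.round(d["at"],4).tolist(),round(d["confidence"],2)) for d in search_frame(c,n)[:2]])
E
python3 - <<'E'
from h import *
st(); im,k=snap("wrist","w1"); find("wrist","channel_centre","strip","drill_key"); np.save("k1.npy",k,allow_pickle=True); print(np.round(k["world_from_camera"],3))
E
```

```text
2.58 [ 0.3966 -0.0993  0.2716] [-3.142e+00  0.000e+00  1.000e-03] f [ 0.7  0.8 -0.1] open 0.0918 grip 0.0 q [-0.43  0.09  1.73  0.    1.33  1.14]
wrist channel_centre [([0.4344, -0.0889, 0.0263], 0.66)]
wrist strip [([0.4508, -0.2051, -0.0011], 0.69)]
wrist drill_key [([0.3795, 0.0416, 0.0128], 0.69)]
[[ 0.001  0.956  0.292  0.476]
 [-1.     0.001  0.001 -0.1  ]
 [ 0.    -0.292  0.956  0.429]
 [ 0.     0.     0.     1.   ]]
```

View pics/w1.png

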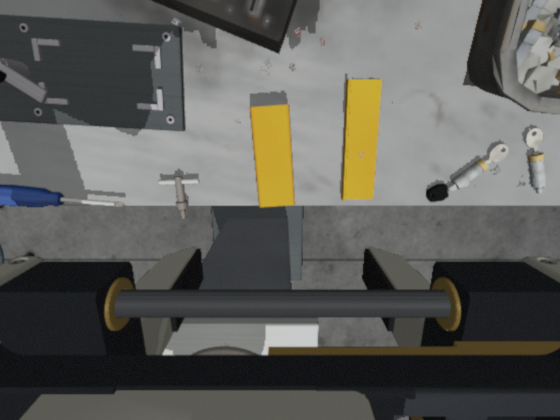

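```bash
cat >>h.py <<'E'
def channel(im,k,z,roi):
    u0,v0,u1,v1=roi; hsv=cv2.cvtColor(np.ascontiguousarray(im),cv2.COLOR_RGB2HSV)
    m=cv2.inRange(hsv,(15,120,160),(35,255,255)); mm=np.zeros_like(m); mm[v0:v1,u0:u1]=m[v0:v1,u0:u1]
    c=max(cv2.findContours(mm,cv2.RETR_EXTERNAL,cv2.CHAIN_APPROX_NONE)[0],key=cv2.contourArea)[:,0,:]
    P=np.array([w(k,u,v,z)[:2] for u,v in c])*1000
    r=cv2.minAreaRect(P.astype(np.float32)); print("rect mm",np.round(r[0],1),np.round(r[1],1),r[2]); return r
E
python3 - <<'E'
from h import *
im=cv2.imread("pics/w1.png")[:,:,::-1];k=np.load("k1.npy",allow_pickle=True).item()
channel(im,k,.028,(235,90,310,225))
E
```

```text
rect mm [426.8 -87.8] [130.   48.1] 3.8703603744506836
```

{"api": "step_arm", "payload": {"commands": [{"translation":[5,-25,0],"roll":0},{"translation":[5,-25,0],"roll":0},{"translation":[5,-25,0],"roll":0},{"translation":[5,-25,0],"roll":0},{"translation":[5,-25,0],"roll":0},{"translation":[5,-25,0],"roll":0},{"translation":[5,-25,0],"roll":0},{"translation":[5,-25,0],"roll":0},{"translation":[5,-25,0],"roll":0},{"translation":[5,-25,0],"roll":0},{"translation":[0,0,0],"roll":0}]}}

```text
time: 3.7
tool_pos: [0.4474, 0.1514, 0.2715]
tool_rot: [-3.14, -0.001, 0.001]
contact_force: [-0.1, 0.4, 0.3]
opening: 0.0919
grip_force: 0.0
```

```bash
python3 - <<'E'
from h import *
st(); im,k=snap("wrist","w2"); find("wrist","knob_grip","knob","end_plate","fixture"); np.save("k2.npy",k,allow_pickle=True)
E
```

```text
3.7 [0.4474 0.1514 0.2715] [-3.14e+00 -1.00e-03  1.00e-03] f [-0.1  0.4  0.3] open 0.0919 grip 0.0 q [0.16 0.21 1.58 0.   1.35 1.73]
wrist knob_grip [([0.5274, 0.2121, 0.0748], 0.93)]
wrist knob [([0.5293, 0.2143, 0.0752], 0.8), ([0.5333, 0.1621, 0.011], 0.33)]
wrist end_plate [([0.538, 0.2687, 0.0694], 0.98)]
wrist fixture [([0.5316, 0.1647, 0.0143], 0.8)]
```

View pics/w2.png

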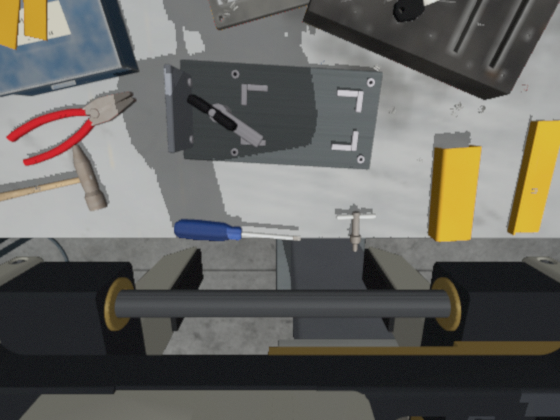

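```bash
python3 - <<'E'
import cv2
im=cv2.imread("pics/w2.png")[50:180,160:390]
cv2.imwrite("pics/w2c.png",cv2.resize(im,None,fx=3.4,fy=3.4,interpolation=cv2.INTER_CUBIC))
E
```

```text
(no output)
```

View pics/w2c.png

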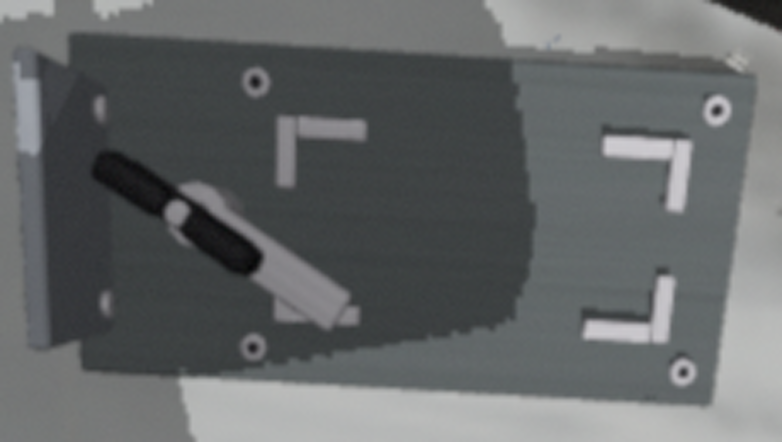

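```bash
python3 - <<'E'
from h import *
k=np.load("k2.npy",allow_pickle=True).item()
c=lambda p,z:np.round(1000*w(k,p[0]/3.4+160-.35,p[1]/3.4+50-.35,z)[:2],1)
L=[c(p,.018) for p in [(690,138),(668,342),(274,322),(278,116)]]
S=[c(p,.013) for p in [(717,110),(683,372),(252,347),(256,82)]]
B=[c(p,.012) for p in [(752,75),(712,404),(82,370),(70,33)]]
for n,X in (("lips",L),("screws",S),("base",B)):
    X=np.array(X);d=X[3]-X[0]; e=X[2]-X[1]
    print(n,X.tolist(),"mean",X.mean(0),"yaws",[np.arctan2(-q[0],q[1]) for q in(d,e)])
print("wing",c((95,160),.088),c((260,262),.088),"cap",c((178,213),.088),"armtip",c((340,310),.051),"plate",c((14,62),.088),c((36,348),.088),c((48,348),.088))
im=cv2.imread("pics/w2.png")[:,:,::-1]
channel(im,k,.028,(425,140,485,245))
E
```

```text
lips [[560.9, 50.5], [486.8, 53.3], [494.2, 206.5], [568.2, 202.2]] mean [527.525 128.125] yaws [np.float64(-0.048084199382865914), np.float64(-0.04826535833455749)]
screws [[571.0, 40.0], [474.6, 45.3], [484.1, 216.3], [580.3, 210.5]] mean [527.5   128.025] yaws [np.float64(-0.05449145624073093), np.float64(-0.05549850524571683)]
base [[583.1, 27.9], [461.7, 32.4], [474.8, 284.6], [596.7, 277.7]] mean [529.075 155.65 ] yaws [np.float64(-0.05438985824981828), np.float64(-0.05189626282613085)]
wing [548.4 250.3] [518.2 200.7] cap [532.9 225.7] armtip [501.  178.4] plate [575.9 272.1] [491.3 274.4] [491.3 270.6]
rect mm [427.2 -85.6] [130.2  47.7] 3.9173848628997803
```

{"api": "step_arm", "payload": {"commands": [{"translation":[21.4,-18.9,0],"roll":0},{"translation":[21.4,-18.9,0],"roll":0},{"translation":[21.4,-18.9,0],"roll":0},{"translation":[21.4,-18.9,0],"roll":0},{"translation":[0,0,10],"roll":-0.1137},{"translation":[0,0,10],"roll":-0.1137},{"translation":[0,0,10],"roll":-0.1137},{"translation":[0,0,10],"roll":-0.1137},{"translation":[0,0,10],"roll":-0.1137},{"translation":[0,0,10],"roll":-0.1137},{"translation":[0,0,10],"roll":-0.1137},{"translation":[0,0,10],"roll":-0.1137},{"translation":[0,0,10],"roll":-0.1137},{"translation":[0,0,20],"roll":0},{"translation":[0,0,20],"roll":0},{"translation":[0,0,10],"roll":0},{"translation":[0,0,0],"roll":0}], "fingers": 0.28, "grip_force": 15}}

```text
time: 5.37
tool_pos: [0.5307, 0.2234, 0.1295]
tool_rot: [-3.139, 0.004, 1.022]
contact_force: [0.2, 0.4, -0.2]
opening: 0.0257
grip_force: 0.0
```

```bash
python3 - <<'E'
from h import *
st()
im,k=snap("side","s1")
cv2.imwrite("pics/s1c.png",cv2.resize(im[150:320,140:300,::-1],None,fx=3.4,fy=3.4))
E
```

```text
5.37 [0.5307 0.2234 0.1295] [-3.139  0.004  1.022] f [ 0.2  0.4 -0.2] open 0.0257 grip 0.0 q [ 0.27  0.53  1.51 -0.    1.11  0.81]
```

View pics/s1c.png

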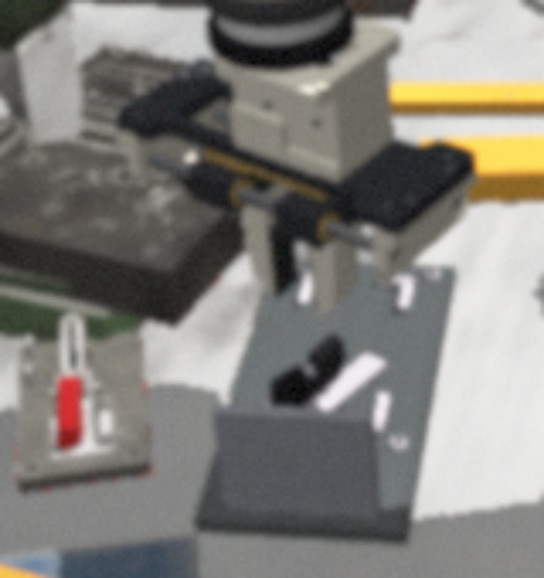

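{"api": "step_arm", "payload": {"commands": [{"translation":[4,0,15],"roll":0},{"translation":[0,0,15],"roll":0},{"translation":[0,0,15],"roll":0},{"translation":[0,0,15],"roll":0},{"translation":[0,0,9],"roll":0},{"translation":[0,0,0],"roll":0}]}}

```text
time: 5.92
tool_pos: [0.5335, 0.2278, 0.0619]
tool_rot: [-3.14, 0.001, 1.023]
contact_force: [-1.1, 0.0, -0.4]
opening: 0.0259
grip_force: 0.0
```

{"api": "step_arm", "payload": {"commands": [{"translation":[0,0,0],"roll":0},{"translation":[0,0,0],"roll":0},{"translation":[0,0,0],"roll":0},{"translation":[0,0,0],"roll":0},{"translation":[0,0,0],"roll":0}], "fingers": 0, "grip_force": 8}}

```text
time: 6.33
tool_pos: [0.5335, 0.2289, 0.0639]
tool_rot: [-3.141, -0.001, 1.023]
contact_force: [-4.5, 2.3, 5.8]
opening: 0.0098
grip_force: 8.0
```

{"api": "step_arm", "payload": {"commands": [{"translation":[0,0,0],"roll":0.08},{"translation":[0,0,0],"roll":0.08},{"translation":[0,0,0],"roll":0.08},{"translation":[0,0,0],"roll":0.08},{"translation":[0,0,0],"roll":0.08},{"translation":[0,0,0],"roll":0.08},{"translation":[0,0,0],"roll":0.08},{"translation":[0,0,0],"roll":0.08},{"translation":[0,0,0],"roll":0.08},{"translation":[0,0,0],"roll":0.08},{"translation":[0,0,0],"roll":0.08},{"translation":[0,0,0],"roll":0.04},{"translation":[0,0,0],"roll":0}]}}

```text
time: 7.42
tool_pos: [0.5337, 0.2286, 0.0639]
tool_rot: [-3.141, -0.0, 0.101]
contact_force: [-4.7, 1.0, 6.2]
opening: 0.0099
grip_force: 8.0
```

{"api": "step_arm", "payload": {"commands": [{"translation":[0,0,0],"roll":0},{"translation":[0,0,0],"roll":0},{"translation":[0,0,0],"roll":0},{"translation":[0,0,-15],"roll":0},{"translation":[0,0,-25],"roll":0},{"translation":[0,0,-30],"roll":0},{"translation":[0,0,-30],"roll":0},{"translation":[0,0,-30],"roll":0.033},{"translation":[0,0,0],"roll":0}], "fingers": 0.26}}

```text
time: 8.17
tool_pos: [0.537, 0.2291, 0.1992]
tool_rot: [-3.139, -0.011, 0.069]
contact_force: [-0.2, 0.2, -0.6]
opening: 0.0237
grip_force: 0.0
```

{"api": "step_arm", "payload": {"commands": [{"translation":[-12.8,30.8,0],"roll":0},{"translation":[-12.8,30.8,0],"roll":0},{"translation":[-12.8,30.8,0],"roll":0},{"translation":[-12.8,30.8,0],"roll":0},{"translation":[-12.8,30.8,0],"roll":0},{"translation":[-12.8,30.8,0],"roll":0},{"translation":[-12.8,30.8,0],"roll":0},{"translation":[-12.8,30.8,0],"roll":0},{"translation":[-12.8,30.8,0],"roll":0},{"translation":[-12.8,30.8,0],"roll":0},{"translation":[0,0,20],"roll":0},{"translation":[0,0,20],"roll":0},{"translation":[0,0,20],"roll":0},{"translation":[0,0,0],"roll":0},{"translation":[0,0,0],"roll":0}], "fingers": 1}}

```text
time: 9.42
tool_pos: [0.4273, -0.0879, 0.1323]
tool_rot: [-3.141, 0.002, 0.07]
contact_force: [0.3, 0.2, 0.4]
opening: 0.0918
grip_force: 0.0
```

```bash
python3 - <<'E'
from h import *
st(); find("side","channel_centre","strip","knob_grip")
im,k=snap("scene","sc1")
cv2.imwrite("pics/sc1c.png",cv2.resize(im[150:310,110:390,::-1],None,fx=2.8,fy=2.8))
E
```

```text
9.42 [ 0.4273 -0.0879  0.1323] [-3.141e+00  2.000e-03  7.000e-02] f [0.3 0.2 0.4] open 0.0918 grip 0.0 q [-0.38  0.29  1.89 -0.    0.96  1.12]
side channel_centre [([0.4075, -0.0623, 0.0273], 0.9)]
side strip [([0.4437, -0.183, 0.0023], 0.95), ([0.5236, 0.2224, 0.0752], 0.36)]
side knob_grip [([0.5203, 0.2201, 0.0727], 0.98)]
```

View pics/sc1c.png

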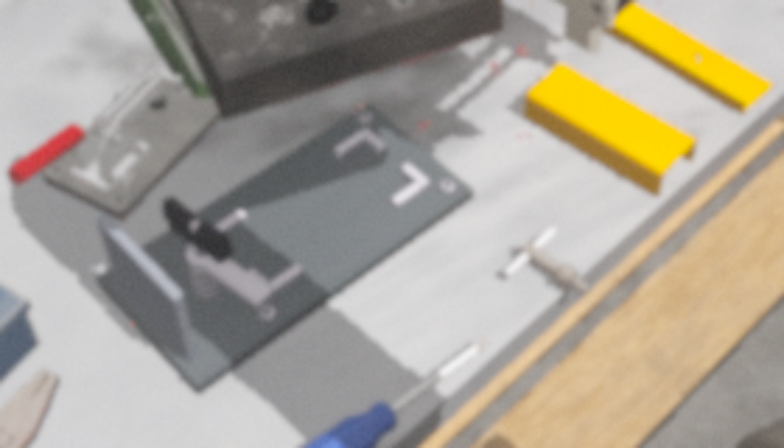

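{"api": "step_arm", "payload": {"commands": [{"translation":[0,0,25],"roll":0},{"translation":[0,0,25],"roll":0},{"translation":[0,0,25],"roll":0},{"translation":[0,0,20],"roll":0},{"translation":[0,0,15],"roll":0},{"translation":[0,0,10],"roll":0},{"translation":[0,0,6],"roll":0},{"translation":[0,0,0],"roll":0},{"translation":[0,0,0],"roll":0}]}}

```text
time: 10.37
tool_pos: [0.4283, -0.088, 0.0072]
tool_rot: [3.141, -0.001, 0.07]
contact_force: [0.1, -0.0, -0.5]
opening: 0.092
grip_force: 0.0
```

{"api": "step_arm", "payload": {"commands": [{"translation":[0,0,0],"roll":0},{"translation":[0,0,0],"roll":0},{"translation":[0,0,0],"roll":0},{"translation":[0,0,0],"roll":0},{"translation":[0,0,0],"roll":0},{"translation":[0,0,0],"roll":0},{"translation":[0,0,0],"roll":0},{"translation":[0,0,0],"roll":0}], "fingers": 0, "grip_force": 25}}

```text
time: 11.03
tool_pos: [0.4278, -0.0879, 0.0068]
tool_rot: [-3.142, 0.0, 0.07]
contact_force: [-0.7, 0.3, 1.7]
opening: 0.0504
grip_force: 25.0
```

{"api": "step_arm", "payload": {"commands": [{"translation":[0,0,-10],"roll":0},{"translation":[0,0,-20],"roll":0},{"translation":[0,0,-25],"roll":0},{"translation":[0,0,-25],"roll":0},{"translation":[0,0,-25],"roll":0},{"translation":[0,0,-15],"roll":0},{"translation":[14.3,-26.1,0],"roll":0},{"translation":[14.3,-26.1,0],"roll":0},{"translation":[14.3,-26.1,0],"roll":0},{"translation":[14.3,-26.1,0],"roll":0},{"translation":[14.3,-26.1,0],"roll":0},{"translation":[14.3,-26.1,0],"roll":0},{"translation":[14.3,-26.1,0],"roll":0},{"translation":[14.3,-26.1,0],"roll":0}]}}

```text
time: 12.2
tool_pos: [0.527, 0.1298, 0.1259]
tool_rot: [3.141, 0.002, 0.07]
contact_force: [0.1, -0.8, -3.6]
opening: 0.0496
grip_force: 25.0
```

{"api": "step_arm", "payload": {"commands": [{"translation":[0,0,0],"roll":-0.09},{"translation":[0,0,0],"roll":-0.09},{"translation":[0,0,0],"roll":-0.09},{"translation":[0,0,0],"roll":-0.09},{"translation":[0,0,0],"roll":-0.09},{"translation":[0,0,0],"roll":-0.09},{"translation":[0,0,0],"roll":-0.09},{"translation":[0,0,0],"roll":-0.09},{"translation":[0,0,0],"roll":-0.09},{"translation":[0,0,0],"roll":-0.09},{"translation":[0,0,0],"roll":-0.09},{"translation":[0,0,0],"roll":-0.09},{"translation":[0,0,0],"roll":-0.09},{"translation":[0,0,0],"roll":-0.09},{"translation":[0,0,0],"roll":-0.09},{"translation":[0,0,0],"roll":-0.098},{"translation":[0,0,0],"roll":0},{"translation":[0,0,0],"roll":0}]}}

```text
time: 13.7
tool_pos: [0.5268, 0.1283, 0.1261]
tool_rot: [-3.14, 0.0, 1.515]
contact_force: [-0.3, -0.2, -3.3]
opening: 0.0496
grip_force: 25.0
```

```bash
python3 - <<'E'
from h import *
st(); im,k=snap("wrist","w3"); np.save("k3.npy",k,allow_pickle=True)
cv2.imwrite("pics/sc2.png",read_camera("scene")[:,:,::-1])
E
```

```text
13.7 [0.5268 0.1283 0.1261] [-3.14   0.     1.515] f [-0.3 -0.2 -3.3] open 0.0496 grip 25.0 q [ 0.1   0.47  1.62 -0.    1.05  0.15]
```

View pics/w3.png

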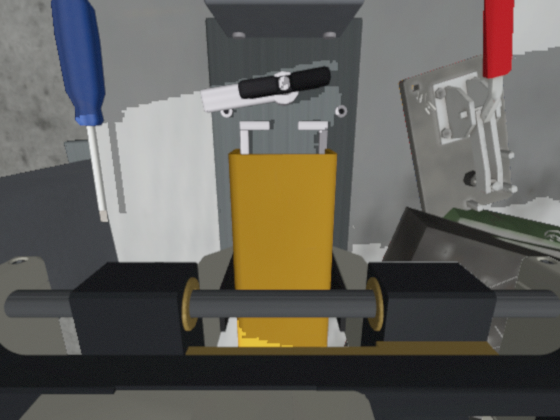

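```bash
python3 - <<'E'
from h import *
k=np.load("k3.npy",allow_pickle=True).item()
f=lambda u,v,z:np.round(1000*w(k,u,v,z)[:2],1)
print("lip outer",f(240,122.5,.018),f(328,122.5,.018),"chan",f(230.5,152,.147),f(335.5,152,.147))
im=cv2.imread("pics/w3.png")[100:270,190:380];cv2.imwrite("pics/w3c.png",cv2.resize(im,None,fx=3.5,fy=3.5,interpolation=cv2.INTER_CUBIC))
E
```

```text
lip outer [495.6 205.8] [568.8 201.7] chan [507.6 194.1] [553.7 191.6]
```

View pics/w3c.png

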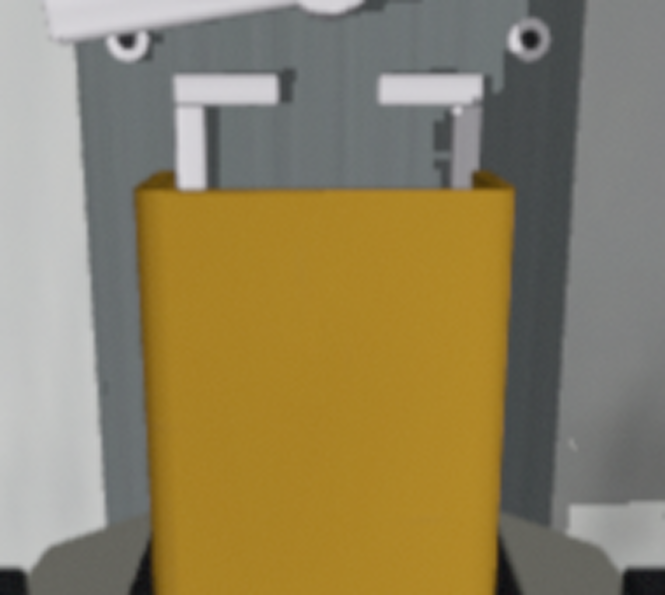

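{"api": "step_arm", "payload": {"commands": [{"translation":[0,1,20],"roll":0},{"translation":[0,0,20],"roll":0},{"translation":[0,0,20],"roll":0},{"translation":[0,0,15],"roll":0},{"translation":[0,0,12],"roll":0},{"translation":[0,0,8],"roll":0},{"translation":[0,0,5],"roll":0},{"translation":[0,0,4],"roll":0},{"translation":[0,0,0],"roll":0},{"translation":[0,0,0],"roll":0}]}}

```text
time: 14.63
tool_pos: [0.5286, 0.1283, 0.0231]
tool_rot: [3.141, -0.0, 1.518]
contact_force: [0.2, 0.4, -3.2]
opening: 0.0498
grip_force: 25.0
```

{"api": "step_arm", "payload": {"commands": [{"translation":[0,0,2],"roll":0},{"translation":[0,0,2],"roll":0},{"translation":[0,0,0],"roll":0},{"translation":[0,0,0],"roll":0}]}}

```text
time: 14.97
tool_pos: [0.5284, 0.1283, 0.0188]
tool_rot: [3.141, 0.0, 1.518]
contact_force: [-0.2, 1.1, -3.9]
opening: 0.0498
grip_force: 25.0
```

{"api": "step_arm", "payload": {"commands": [{"translation":[0,0,1],"roll":0},{"translation":[0,0,0],"roll":0}]}}

```text
time: 15.13
tool_pos: [0.5284, 0.1283, 0.0188]
tool_rot: [3.141, 0.0, 1.518]
contact_force: [-3.2, -0.5, 5.5]
opening: 0.0498
grip_force: 25.0
```

{"api": "step_arm", "payload": {"commands": [{"translation":[0,0,0],"roll":0},{"translation":[0,0,0],"roll":0},{"translation":[0,0,0],"roll":0},{"translation":[0,0,0],"roll":0},{"translation":[0,0,-10],"roll":0},{"translation":[0,0,-20],"roll":0},{"translation":[0,0,-30],"roll":0},{"translation":[0,0,-30],"roll":0},{"translation":[0,0,-30],"roll":0},{"translation":[0,0,0],"roll":0},{"translation":[0,0,0],"roll":0}], "fingers": 0.8}}

```text
time: 16.05
tool_pos: [0.5294, 0.1284, 0.1401]
tool_rot: [3.137, -0.001, 1.518]
contact_force: [-0.4, 1.3, -0.8]
opening: 0.0733
grip_force: 0.0
```

```bash
python3 - <<'E'
from h import *
st(); im,k=snap("wrist","w4"); np.save("k4.npy",k,allow_pickle=True)
find("side","channel_centre","knob_grip"); 
im2=read_camera("scene")[150:310,110:310,::-1]
cv2.imwrite("pics/m4.png",np.hstack([cv2.resize(im[50:270,170:390,::-1],(400,400)),cv2.resize(im2,(400,400))]))
E
```

```text
16.05 [0.5294 0.1284 0.1401] [ 3.137e+00 -1.000e-03  1.518e+00] f [-0.4  1.3 -0.8] open 0.0733 grip 0.0 q [ 0.1   0.46  1.6  -0.    1.08  0.15]
side channel_centre [([0.4075, -0.0623, 0.0273], 0.9)]
side knob_grip [([0.5203, 0.2201, 0.0727], 0.98)]
```

View pics/m4.png

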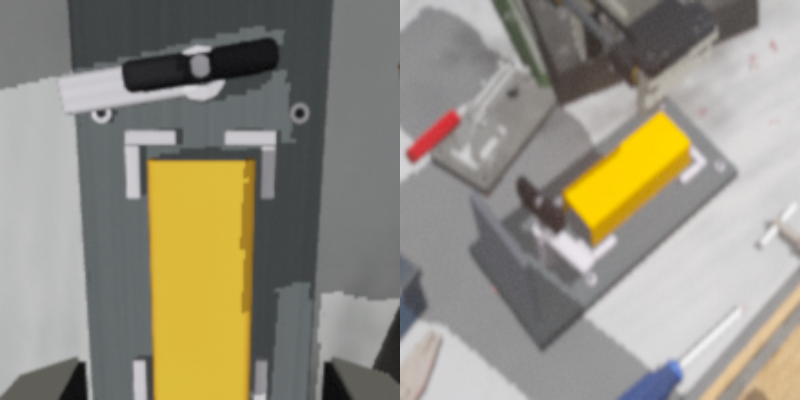

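{"api": "step_arm", "payload": {"commands": [{"translation":[20,0,0],"roll":0},{"translation":[20,0,0],"roll":0},{"translation":[20,0,0],"roll":0},{"translation":[20,0,0],"roll":0},{"translation":[20,-1,0],"roll":0},{"translation":[0,0,0],"roll":0.1013},{"translation":[0,0,0],"roll":0.1013},{"translation":[0,0,0],"roll":0.1013},{"translation":[0,0,0],"roll":0.1013},{"translation":[0,0,0],"roll":0.1013},{"translation":[0,0,0],"roll":0.1013},{"translation":[0,0,0],"roll":0.1013},{"translation":[0,0,0],"roll":0.1013},{"translation":[0,0,0],"roll":0.1013},{"translation":[0,0,0],"roll":0.1013},{"translation":[0,0,0],"roll":0.1013},{"translation":[0,0,0],"roll":0.1013},{"translation":[0,0,0],"roll":0.1013},{"translation":[0,0,0],"roll":0.1013},{"translation":[0,0,0],"roll":0}], "fingers": 0.28}}

```text
time: 17.92
tool_pos: [0.532, 0.228, 0.1363]
tool_rot: [3.141, 0.003, 0.096]
contact_force: [0.3, -0.0, -0.0]
opening: 0.0255
grip_force: 0.0
```

{"api": "step_arm", "payload": {"commands": [{"translation":[0,0,0],"roll":0},{"translation":[0,0,0],"roll":0}]}}

```text
time: 18.08
tool_pos: [0.5322, 0.2282, 0.137]
tool_rot: [3.141, 0.001, 0.103]
contact_force: [0.7, 0.5, -0.2]
opening: 0.0257
grip_force: 0.0
```

{"api": "step_arm", "payload": {"commands": [{"translation":[1,0,18],"roll":0},{"translation":[0,0,18],"roll":0},{"translation":[0,0,18],"roll":0},{"translation":[0,0,14],"roll":0},{"translation":[0,0,6],"roll":0},{"translation":[0,0,0],"roll":0}]}}

```text
time: 18.58
tool_pos: [0.5326, 0.228, 0.0621]
tool_rot: [3.141, 0.003, 0.101]
contact_force: [-0.4, -0.1, -0.2]
opening: 0.0259
grip_force: 0.0
```

{"api": "step_arm", "payload": {"commands": [{"translation":[0,0,0],"roll":0},{"translation":[0,0,0],"roll":0},{"translation":[0,0,0],"roll":0},{"translation":[0,0,0],"roll":0},{"translation":[0,0,0],"roll":0}], "fingers": 0, "grip_force": 8}}

```text
time: 19.0
tool_pos: [0.5342, 0.2287, 0.0647]
tool_rot: [-3.141, -0.002, 0.1]
contact_force: [-0.8, 1.1, 3.2]
opening: 0.0099
grip_force: 8.0
```

{"api": "step_arm", "payload": {"commands": [{"translation":[0,0,0],"roll":-0.08},{"translation":[0,0,0],"roll":-0.08},{"translation":[0,0,0],"roll":-0.08},{"translation":[0,0,0],"roll":-0.08},{"translation":[0,0,0],"roll":-0.08},{"translation":[0,0,0],"roll":-0.08},{"translation":[0,0,0],"roll":-0.08},{"translation":[0,0,0],"roll":-0.08},{"translation":[0,0,0],"roll":-0.08},{"translation":[0,0,0],"roll":-0.08},{"translation":[0,0,0],"roll":-0.08},{"translation":[0,0,0],"roll":-0.08},{"translation":[0,0,0],"roll":-0.08},{"translation":[0,0,0],"roll":-0.08},{"translation":[0,0,0],"roll":-0.08},{"translation":[0,0,0],"roll":-0.08},{"translation":[0,0,0],"roll":-0.08},{"translation":[0,0,0],"roll":-0.05},{"translation":[0,0,0],"roll":0}]}}

```text
time: 20.58
tool_pos: [0.5333, 0.2295, 0.0647]
tool_rot: [3.141, -0.002, 1.513]
contact_force: [-3.3, 4.0, 6.0]
opening: 0.0097
grip_force: 8.0
```

```bash
python3 - <<'E'
from h import *
o=st();print(np.round(o["torque"],2))
E
```

```text
20.58 [0.5333 0.2295 0.0647] [ 3.141e+00 -2.000e-03  1.513e+00] f [-3.3  4.   6. ] open 0.0097 grip 8.0 q [0.27 0.61 1.57 0.   0.96 0.33]
[0.78 0.38 0.04]
```

{"api": "step_arm", "payload": {"commands": [{"translation":[0,0,0],"roll":-0.03},{"translation":[0,0,0],"roll":0}]}}

```text
time: 20.75
tool_pos: [0.5333, 0.2294, 0.0647]
tool_rot: [3.141, -0.002, 1.541]
contact_force: [-3.3, 3.9, 5.4]
opening: 0.01
grip_force: 8.1
```

```bash
python3 - <<'E'
from h import *
o=st();print(np.round(o["torque"],2))
E
```

```text
20.75 [0.5333 0.2294 0.0647] [ 3.141e+00 -2.000e-03  1.541e+00] f [-3.3  3.9  5.4] open 0.01 grip 8.1 q [0.27 0.61 1.57 0.   0.96 0.3 ]
[ 0.67  0.42 -0.11]
```

{"api": "step_arm", "payload": {"commands": [{"translation":[0,0,0],"roll":0},{"translation":[0,0,0],"roll":0},{"translation":[0,0,0],"roll":0},{"translation":[0,0,-15],"roll":0},{"translation":[0,0,-25],"roll":0},{"translation":[0,0,-30],"roll":0},{"translation":[0,0,-30],"roll":0},{"translation":[0,0,-30],"roll":0},{"translation":[-25,0,0],"roll":0},{"translation":[-30,0,0],"roll":0},{"translation":[-30,0,0],"roll":0},{"translation":[-30,0,0],"roll":0},{"translation":[-30,0,0],"roll":0},{"translation":[0,0,0],"roll":0},{"translation":[0,0,0],"roll":0}], "fingers": 0.28}}

```text
time: 22.0
tool_pos: [0.5291, 0.0819, 0.1937]
tool_rot: [-3.142, 0.0, 1.537]
contact_force: [-0.5, 0.4, -0.3]
opening: 0.026
grip_force: 0.0
```

```bash
python3 - <<'E'
from h import *
st(); im,k=snap("wrist","w5"); np.save("k5.npy",k,allow_pickle=True)
channel(im,k,.04,(150,0,420,260))
cv2.imwrite("pics/w5c.png",cv2.resize(im[0:270,100:460,::-1],None,fx=2.1,fy=2.1))
E
```

```text
22.0 [0.5291 0.0819 0.1937] [-3.142  0.     1.537] f [-0.5  0.4 -0.3] open 0.026 grip 0.0 q [ 0.01  0.39  1.55 -0.    1.2   0.04]
rect mm [527.8 127. ] [129.8  48.4] 87.1168212890625
```

View pics/w5c.png

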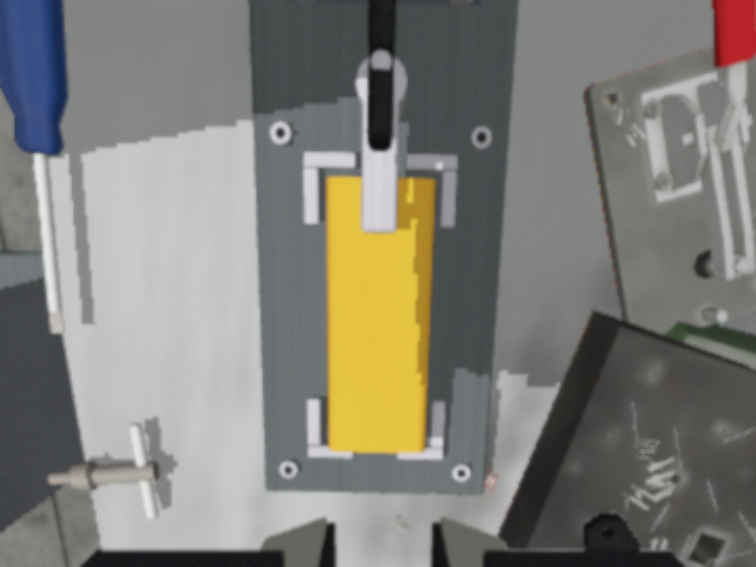

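The picture shows the channel flat between the lips, with its centre at (527.8, 127.0) mm against the nest's (527.5, 128) mm. The arm lies along the nest over the channel's end, and the gripper is clear.

```bash
python3 -c "
from cell import *; print(hand_in())"
```

```text
the job is handed in; nothing more can be done
None
```

The job is handed in at about 22 s on the robot's clock: the channel lies flat in the nest, about 1 mm off centre, the knob is turned back to its closed stop with the arm across the channel's end, and the gripper has let go and stands clear.

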